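# File the pastry rolling pins by length

### The arm

A 6-joint arm with a two-finger parallel gripper is mounted at the origin on the work surface. World frame = base frame: x ahead of the robot, y to its left, z up, the work surface at z = 0. Lengths are in m, angles in rad, forces in N, time in s.
With the tool pointing down it reaches from about 0.3 to 0.875 m from the base axis. Payload 6.4 kg.
Tool frame: the origin (TCP) lies at the very end of the fingers, on their centre line; the grasp point (between the pads) lies 19 mm behind it (grip_point_offset is the distance from the TCP to the grasp point, in m); z points along the fingers, y is the line along which they close (so a half turn about z gives the same grasp; the last joint's range is limited). The gripper opens to 88 mm and grips with 3 to 60 N. Pads are 18 mm wide; open, the fingers measure 123 mm over their backs; the gripper's body (75 mm by 187 mm) begins 45 mm behind the grasp point.
Start: joints at [0.982, 0.181, 1.607, -0, 1.354, -0.206], TCP at [0.215, 0.533, 0.239] pointing down, gripper open.
Joint ranges: [-2.99, 2.99], [-0.89, 2.07], [0.3, 2.58], [-1.14, 4.28], [0, 2.63], [-3.12, 3.12]. Speed limits (rad/s): [2.57, 2.57, 3.01, 3.14, 3.14, 3.14].

### API

Orientations are given as a rotation vector (axis times angle).
In Python, from station import * gives the robot as it stands.
- The arm moves only by the tool arm_command, never from a script. Its argument "series" is a list of rows, each a list of 7 numbers: the turn, a rotation vector about the tool's x, y, z scaled (see below), then the shift along the tool's x, y, z scaled (see below), then the closure, from -1 (fully open) to 1 (shut). A call has 1 to 12 rows; each row shifts and turns the commanded pose from where the row before left it, along the tool's axes as they then stand; what a row does not reach is not made up. The controller multiplies each number of a shift by 0.75 m and each number of a turn by 0.1 rad. A row lasts 1/8 s, in which the tool goes at most 62.5 mm and 10.7 degrees, less where a joint would pass 70% of its speed; a pose out of reach is approached as far as the arm can. A call with a number of a shift or a turn outside -1 to 1 is refused whole. A call with a gripper value outside its range is refused whole. The fingers move at their own pace and stop on an object; "force" is the grip in N (left out, the last holds). Time passes only in rows, so rows that do not move let the fingers close. It gives the time, the measured TCP pose, the force, the opening and the grip force at its end, in the units of the state.
- get_state(): the state, without advancing time (a new reading comes with each control period).
- read_camera(name): name is "scene" or "top"; returns the picture (400x640x3 uint8, red, green, blue); there is no depth.
- get_calibration(name): a dict with "fx", "fy", "cx", "cy" (pixels), "R" (3x3) and "t" (3): a world point X has camera coordinates R X + t. Camera axes: x right, y down, z forward; pixel columns grow to the right and rows downward; lengths in m; the calibration is good to about 2 mm. A picture is of the moment at which its call begins. get_calibration takes no time and is no camera call.
- finish_job(): hands the job in; it is judged then, once.
The state is a dict: "clock": time; "joints": joint angles; "dq": joint speeds; "effort": joint torques, N m; "eef_pos": TCP position; "ee_rot": TCP orientation; "force": force on the tool from outside, world axes, zero at the start; "moment": the same for the moment, N m; "opening": finger opening in m; "finger_force": force on a finger pad.
Only numpy, scipy, OpenCV 4.12 (cv2) and the standard library are available. Lean on these libraries where they do the work, as an engineer would, in place of code of your own. Each camera call takes 0.05 s, during which the arm holds its last target. There are 200 camera calls.

### The job

Two small rolling pins, one short and one long, are pushed part-way under the low wire cooling rack. First draw both out by their near ends until they lie on the bench, let go and with no part of them under the rack; then take each again by its middle and lay it flat in the free place of the row tray for its length, beside the pin of the same length already there. Leave those pins in their places, and do not disturb the other things on the bench.

Things in the scene. Friction and masses are not known exactly. Their poses are not given: they have to be found in the camera images.
- short_pin: The short pin to sort, 130 mm long: wooden barrel 32 mm in diameter, a blue square cap (36 x 36 mm, 12 mm thick, stops rolling) on each end; about 90 g, balanced at mid-length. Starts on the bench, 54 to 62 mm sticking out of the rack's front. Origin: on its axis (18 mm above what it lies on) at the end face that starts nearest the robot; x runs along it to the other end.
- short_pin_mid (a point): Middle of the short pin, on its axis, 65 mm from each end.
- short_pin_end (a point): Other (at the start: far) end of the short pin, on its axis.
- long_pin: The long pin to sort, 180 mm long: wooden barrel 32 mm in diameter, a blue square cap (36 x 36 mm, 12 mm thick, stops rolling) on each end; about 130 g, balanced at mid-length. Starts on the bench, 54 to 62 mm sticking out of the rack's front. Origin: on its axis (18 mm above what it lies on) at the end face that starts nearest the robot; x runs along it to the other end.
- long_pin_mid (a point): Middle of the long pin, on its axis, 90 mm from each end.
- long_pin_end (a point): Other (at the start: far) end of the long pin, on its axis.
- rack: Fixed low cooling rack of steel wires 19 mm apart (no finger passes), 180 mm deep (x) and 250 mm wide (y); its grid spans 52 to 58 mm above the bench, on four thin corner legs, open all round. Origin: at bench level under the middle of its front edge, the one facing the robot; x points back under the rack. A jar stands on it, 100 to 130 mm behind the front edge.
- short_row: Fixed aluminium tray for 130 mm pins, 158 (x) x 132 (y) mm. Two places along x, at y = +35 and -35 mm, each 142 x 46 mm inside; floor 6 mm thick, walls up to 30 mm above the bench, 8 mm thick (24 mm between places). The lengthwise walls are missing within 34 mm of mid-length: finger room. The +y place is full. Origin: centre of its underside.
- short_row_free (a point): Free place of the short row: centre of its floor, 6 mm above the bench; axes as the tray's. A pin lying there has its axis 18 mm higher.
- long_row: Fixed aluminium tray for 180 mm pins, 208 (x) x 132 (y) mm. Two places along x, at y = +35 and -35 mm, each 192 x 46 mm inside; floor 6 mm thick, walls up to 30 mm above the bench, 8 mm thick (24 mm between places). The lengthwise walls are missing within 34 mm of mid-length: finger room. The -y place is full. Origin: centre of its underside.
- long_row_free (a point): Free place of the long row: centre of its floor, 6 mm above the bench; axes as the tray's. A pin lying there has its axis 18 mm higher.
- short_kept_mid (a point): Middle (on the axis) of the 130 mm pin already in the short row; it looks the same as the short pin. Leave it.
- long_kept_mid (a point): Middle (on the axis) of the 180 mm pin already in the long row; it looks the same as the long pin. Leave it.
- spice_jar: Bystander: jar with red cap standing on the rack, 48 mm in diameter, 85 mm high. Origin: centre of its underside.
- bowl: Bystander: steel bowl, 130 mm across, 55 mm high, behind the row trays. Origin: centre of its underside.
- cup: Bystander: aluminium cup, 70 mm across, 60 mm high, behind the row trays. Origin: centre of its underside.
- spatula: Bystander: spatula 200 mm long lying between the robot and the row trays. Origin: under its middle; x along it, towards the blade.
- sauce_tin: Bystander: food tin 66 mm across, 90 mm high, behind the row trays. Origin: centre of its underside.

How it is judged:
By the outcome, as a careful person would: the job done as asked, in the order asked, and still so for the second after the job is handed in, with the robot touching nothing.
It also fails if it takes over 64 s, if anything falls off the work surface, if the arm or the gripper's body presses on something with over 40 N, if the wrist force passes 120 N, or if a joint passes its speed limit or range.

## Working session

There is one attempt and no reset: what is moved stays moved. The work goes in short steps, Python scripts to look and compute and a tool call to move; the robot and the scene stay as the last step left them, time stands still between calls to the robot, and variables do not carry over. Pictures are saved under pics/ and viewed, at most 10 in all, crops included, and the job is handed in when it is done.

Besides the shell and the picture viewer there is one more tool, called after "Request:" in YAML: its name, and indented under it one key for each argument. arm_command: Moves the arm, as the interface text tells. Its arguments: {"type":"object","properties":{"series":{"type":"array"},"force":{"type":"number"}},"required":["series"]}

```bash
mkdir -p pics; ls
python3 - <<'E'
from station import *
import cv2
for n in("scene","top"):
    cv2.imwrite(f"pics/{n}0.png",cv2.resize(read_camera(n),None,fx=1.25,fy=1.25,interpolation=cv2.INTER_CUBIC)[:,:,::-1])
    print(get_calibration(n))
print(get_state())
E
```

```text
pics
{'fx': 476.65044067407933, 'fy': 476.65044067407933, 'cx': 320.6011891793973, 'cy': 195.9827409125807, 'R': array([[-0.11106468,  0.9937514 , -0.01108084],
       [ 0.73140339,  0.07418496, -0.67789798],
       [-0.67284004, -0.08339509, -0.73507247]]), 't': array([ 0.04185785, -0.38835514,  1.49266134])}
{'fx': 504.56234359438594, 'fy': 504.56234359438594, 'cx': 311.64177036119366, 'cy': 197.94549256083167, 'R': array([[-0.08191303, -0.99663163, -0.00395494],
       [-0.97268277,  0.08080826, -0.21761954],
       [ 0.21720611, -0.01397897, -0.97602566]]), 't': array([0.0632613 , 0.57771538, 1.15754273])}
{'clock': 0.1, 'joints': array([ 9.81682996e-01,  1.81436576e-01,  1.60784828e+00,  2.18062238e-06,
        1.35378292e+00, -2.06288950e-01]), 'dq': array([ 0.00140108, -0.00189297, -0.00210864,  0.00070028, -0.00155038,
       -0.00014259]), 'effort': array([-1.23817149e-04, -4.34820092e+01, -3.42695725e+01,  7.03144516e-02,
        3.39995627e-02, -5.65573384e-05]), 'eef_pos': array([0.21450976, 0.53300663, 0.23794606]), 'ee_rot': array([-5.97565337e-01, -3.08365268e+00,  2.13458570e-03]), 'force': array([ 0.75186033,  0.52944726, -0.68316986]), 'moment': array([-0.01487606,  0.02898959,  0.02848931]), 'finger_force': 0.0, 'opening': 0.08832433118214163}
```

View pics/scene0.png

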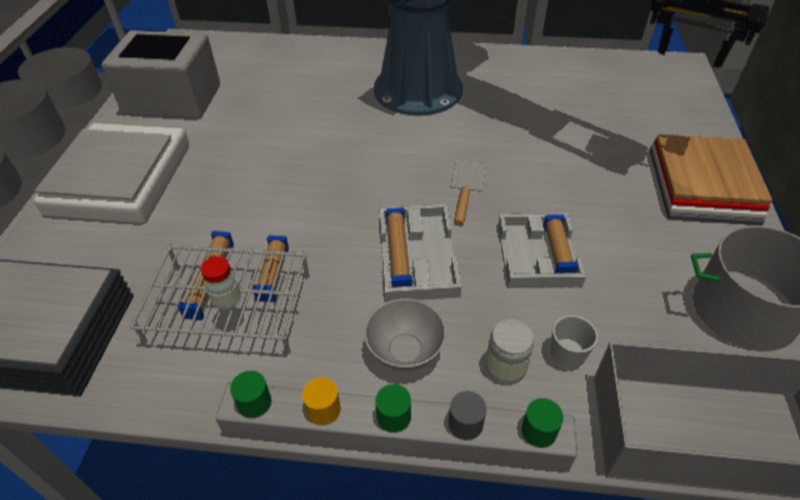

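View pics/top0.png

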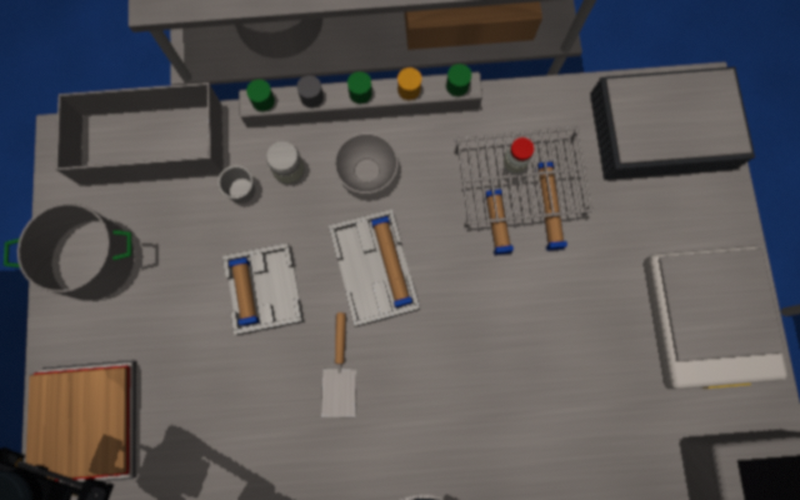

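The scene view shows the rack at lower left, with the short pin (near cap ~(277,243)) and the long pin (near cap ~(221,238)) sticking out. The row trays are at (418,250) and (540,250). The top view shows the same near caps at (503,249) and (557,244). Next I'll take enlarged crops.

Run:
```python
from station import *
import cv2,numpy as np
def crop(n,x0,y0,x1,y1,s,f):
    im=np.mean([read_camera(n).astype(float) for _ in range(2)],0).astype(np.uint8)[y0:y1,x0:x1]
    o=cv2.resize(im,None,fx=s,fy=s,interpolation=cv2.INTER_CUBIC)[:,:,::-1].copy()
    for x in range((x0+9)//10*10,x1,10):
        L=12 if x%50==0 else 5; X=int((x-x0+.5)*s); cv2.line(o,(X,0),(X,L),(0,255,255),1)
        if x%50==0: cv2.putText(o,str(x),(X+2,22),0,.4,(0,255,255))
    for y in range((y0+9)//10*10,y1,10):
        L=12 if y%50==0 else 5; Y=int((y-y0+.5)*s); cv2.line(o,(0,Y),(L,Y),(0,255,255),1)
        if y%50==0: cv2.putText(o,str(y),(14,Y+4),0,.4,(0,255,255))
    cv2.imwrite(f"pics/{f}.png",o)
crop("top",170,100,350,280,0.1+3.2,"c_top_tray")
crop("top",355,95,485,215,5,"c_top_rack")
crop("scene",100,175,260,290,5,"c_sc_rack")
crop("scene",295,155,475,245,4.4,"c_sc_tray")
```

```text
(no output)
```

View pics/c_top_tray.png

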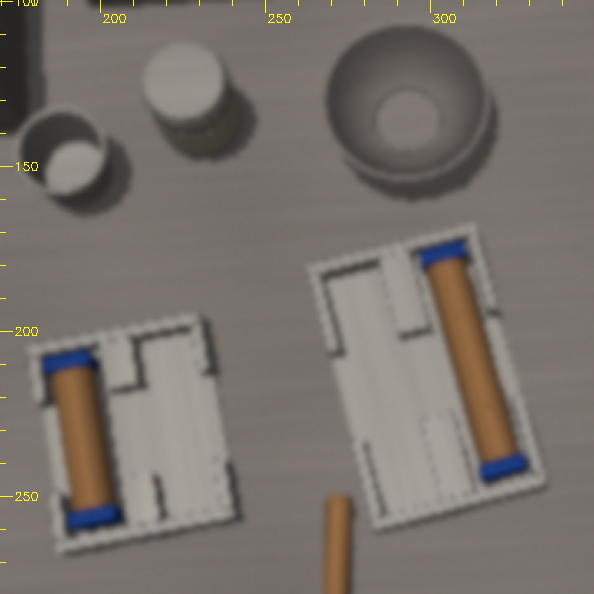

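View pics/c_top_rack.png

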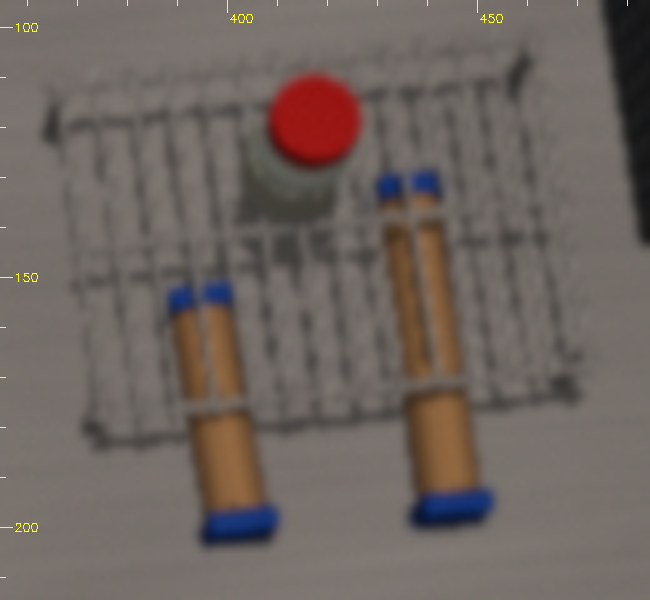

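View pics/c_sc_rack.png

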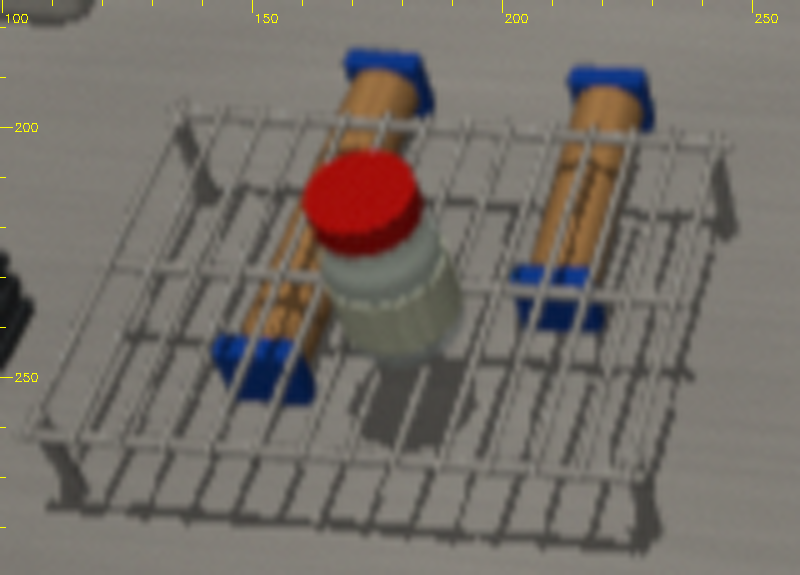

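View pics/c_sc_tray.png

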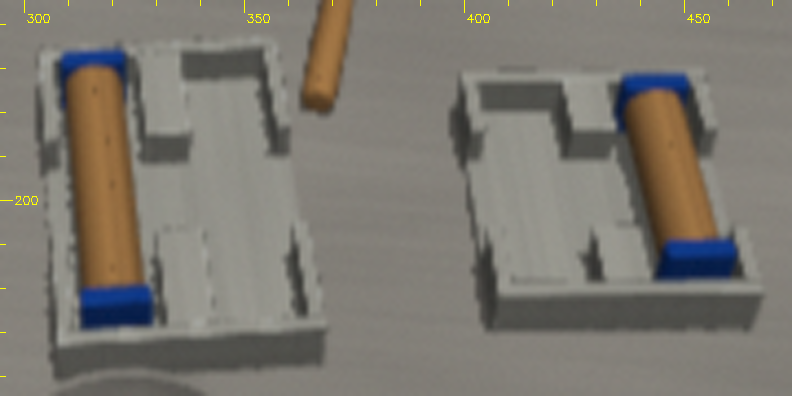

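The crops show, in native pixels:
- **Near caps, top view:** short about (402,200), long about (444,196).
- **Near caps, scene view:** short about (221,190), long about (176,188).
- **Rack front wire, top view:** from about (372,182) to (470,174).
- **Trays:** rims are clear in both views. The free places are on the right in the short tray and on the left in the long tray, as seen from the top.

Now I'll fit the poses.

```bash
cat > h.py <<'E'
from station import *
import numpy as np, cv2
from scipy.optimize import least_squares, minimize
from scipy.spatial.transform import Rotation as Ro
K={n:get_calibration(n) for n in("top","scene")}
def proj(n,X):
    c=K[n]; p=np.atleast_2d(X)@c["R"].T+c["t"]
    return np.c_[c["fx"]*p[:,0]/p[:,2]+c["cx"],c["fy"]*p[:,1]/p[:,2]+c["cy"]]
def place(q,P):  # q=x,y,z,yaw
    c,s=np.cos(q[3]),np.sin(q[3]); return P@np.array([[c,s,0],[-s,c,0],[0,0,1]])+q[:3]
def box(x0,x1,h): return np.array([[x,y,z] for x in(x0,x1) for y in(-h,h) for z in(-h,h)])
def pinmask(n,q,L,roi,s=4):
    x0,y0,x1,y1=roi; m=np.zeros(((y1-y0)*s,(x1-x0)*s),np.uint8)
    a=np.linspace(0,2*np.pi,24); r=.016
    cyl=np.r_[[[x,r*np.cos(t),r*np.sin(t)] for x in(0.012,L-.012) for t in a]]
    for P in(box(0,.012,.018),box(L-.012,L,.018),cyl):
        u=(proj(n,place(q,P))-[x0,y0]+.5)*s
        cv2.fillConvexPoly(m,cv2.convexHull(np.round(u*16).astype(np.int32)),255,shift=4)
    return cv2.resize(m,(x1-x0,y1-y0),interpolation=cv2.INTER_AREA)/255.
def colmask(im):
    r,g,b=[im[...,i].astype(int) for i in range(3)]
    return (((b-r>40)|((r-b>35)&(r-g>10)&(g>40)&(r<215)&(g-b>5)))).astype(float)
def fitpin(L,q0,rois,ims,ign=None,zfix=None):
    obs={n:cv2.GaussianBlur(colmask(ims[n])[r[1]:r[3],r[0]:r[2]],(0,0),.7) for n,r in rois.items()}
    def f(v):
        q=[v[0],v[1],.018+v[2],v[3]]; e=0
        for n,r in rois.items():
            d=(pinmask(n,q,L,r)-obs[n])**2
            if ign and n in ign: d=d*ign[n][r[1]:r[3],r[0]:r[2]]
            e+=d.sum()
        return e
    v=np.array([q0[0],q0[1],0,q0[2]])
    for st in(.012,.004):
        S=np.vstack([v]+[v+d for d in np.diag([st,st,st,st*8])])
        o=minimize(f,v,method="Nelder-Mead",options=dict(initial_simplex=S,maxiter=200,xatol=1e-4,fatol=.05)); v=o.x
    return v+[0,0,.018,0],o.fun
def fitrect(lx,ly,xo,top,sc,z0,q0):
    """corners order: far+y, far-y, near-y, near+y ; xo = x offset of centre"""
    P=np.array([[lx/2,ly/2,0],[lx/2,-ly/2,0],[-lx/2,-ly/2,0],[-lx/2,ly/2,0]])+[xo,0,0]
    g=lambda v:np.r_[proj("top",place(v,P))-top,proj("scene",place(v,P))-sc].ravel()
    o=least_squares(g,[q0[0],q0[1],z0,0]); return o.x,np.sqrt(np.mean(o.fun**2)*2)
E
python3 - <<'E'
from h import *
T=lambda a:np.array([170,100])+np.array(a)/3.3-.5
S=lambda a:np.array([295,155])+np.array(a)/4.4-.5
print("long",fitrect(.208,.132,0,T([(308,267),(474,226),(545,484),(376,523)]),S([(325,325),(55,347),(41,50),(274,40)]),.03,[.5,.1]))
print("short",fitrect(.158,.132,0,T([(29,348),(203,315),(240,515),(59,550)]),S([(763,290),(487,295),(461,74),(712,70)]),.03,[.5,.3]))
# rack front wire points top view at pins
ims={n:read_camera(n) for n in K}
jar=np.ones((400,640)); jar[200:255,158:195]=0
for nm,L,q0,rt,rs in(("short",.13,[.55,-.2,0],(380,145,420,210),(195,180,235,247)),("long",.18,[.55,-.3,0],(424,122,462,206),(135,178,192,262))):
    c=K["top"]; 
    u=np.array([403,203]) if nm=="short" else np.array([445,199])
    d=c["R"].T@np.array([(u[0]-c["cx"])/c["fx"],(u[1]-c["cy"])/c["fy"],1]); C=-c["R"].T@c["t"]
    p=C+d*(.018-C[2])/d[2]
    print(nm,p[:2],fitpin(L,[p[0],p[1],.05],{"top":rt,"scene":rs},ims,{"scene":jar}))
c=K["top"];C=-c["R"].T@c["t"]
for X,Y in((190,407),(245,404),(408,386),(468,381),(95,440),(580,400)):
    u=np.array([355,95])+np.array([X,Y])/5-.5
    d=c["R"].T@np.array([(u[0]-c["cx"])/c["fx"],(u[1]-c["cy"])/c["fy"],1])
    for z in(.058,0): print((X,Y),z,(C+d*(z-C[2])/d[2])[:2])
print(proj("top",[[0.214,.533,.239]]))
E
```

```text
long (array([0.55413146, 0.05058437, 0.03120399, 0.17625481]), np.float64(1.121612872913886))
short (array([0.52873171, 0.27224491, 0.03168363, 0.10516686]), np.float64(1.3779680987267477))
short [ 0.5592555  -0.21227571] (array([ 0.56031776, -0.21306329,  0.01985918,  0.06565268]), np.float64(441.11410983290875))
long [ 0.56073359 -0.3184823 ] (array([ 0.55858037, -0.32081536,  0.01790439,  0.01484253]), np.float64(423.093052236905))
(190, 407) 0.058 [ 0.62106366 -0.18693701]
(190, 407) 0 [ 0.63585093 -0.19756512]
(245, 404) 0.058 [ 0.62033888 -0.21400849]
(245, 404) 0 [ 0.63509105 -0.22594751]
(408, 386) 0.058 [ 0.62279161 -0.29492315]
(408, 386) 0 [ 0.63766255 -0.31078034]
(468, 381) 0.058 [ 0.62287364 -0.32464593]
(468, 381) 0 [ 0.63774855 -0.34194241]
(95, 440) 0.058 [ 0.60831038 -0.13867206]
(95, 440) 0 [ 0.62248008 -0.14696302]
(580, 400) 0.058 [ 0.6087215  -0.37801713]
(580, 400) 0 [ 0.62291112 -0.39789803]
[[ 56.8642338  386.83269063]]
```

Checks:
- **Tray rims:** 31 and 32 mm, against 30 expected.
- **Pin axes:** 18 and 20 mm, against 18 expected.
- **Rack front:** x≈0.62, so about 60 mm of each pin sticks out.

These agree with the text. Next is a move helper.

```bash
cat > m.py <<'E'
from h import *
import sys
def plan(x,y,z,yaw):
    s=get_state(); R=Ro.from_rotvec(s["ee_rot"])
    Rt=Ro.from_matrix(np.array([[-np.cos(yaw),-np.sin(yaw),0],[-np.sin(yaw),np.cos(yaw),0],[0,0,-1.]]).T.T)
    d=np.array([x,y,z])-s["eef_pos"]
    turn=(R.inv()*Rt).as_rotvec()
    print("t",round(s["clock"],2),"turn units",(turn/.1).round(2),"shift after turn",(Rt.inv().apply(d)/.75).round(4),"shift before",(R.inv().apply(d)/.75).round(4),"rows>=",np.ceil(np.abs(np.linalg.norm(d))/.06))
if __name__=="__main__":
    a=[float(v) for v in sys.argv[1:]]
    for i in range(0,len(a),4): plan(*a[i:i+4])
E
python3 m.py .5823 -.2116 .12 .066
```

```text
t 0.6 turn units [ 0.    0.   -4.49] shift after turn [-0.4235 -1.0235  0.1583] shift before [-0.8256 -0.7384  0.1583] rows>= 14.0
```

Request:
arm_command:
  series:
    - [0,0,-0.9,0,0,0,-1]
    - [0,0,-0.9,0,0,0,-1]
    - [0,0,-0.9,0,0,0,-1]
    - [0,0,-0.9,0,0,0,-1]
    - [0,0,-0.9,0,0,0,-1]
    - [0,0,0,-0.03,-0.073,0,-1]
    - [0,0,0,-0.03,-0.073,0,-1]
    - [0,0,0,-0.03,-0.073,0,-1]
    - [0,0,0,-0.03,-0.073,0,-1]
    - [0,0,0,-0.03,-0.073,0,-1]
    - [0,0,0,-0.03,-0.073,0,-1]
    - [0,0,0,-0.03,-0.073,0,-1]
  force: 20

```text
clock: 2.1
eef_pos: [0.3983, 0.1599, 0.2392]
ee_rot: [-0.106, 3.138, 0.0]
force: [0.6, -0.6, -0.0]
opening: 0.088
finger_force: 0.0
```

Request:
arm_command:
  series:
    - [0,0,0,-0.03,-0.073,0.02,-1]
    - [0,0,0,-0.03,-0.073,0.02,-1]
    - [0,0,0,-0.03,-0.073,0.02,-1]
    - [0,0,0,-0.03,-0.073,0.02,-1]
    - [0,0,0,-0.03,-0.073,0.02,-1]
    - [0,0,0,-0.03,-0.073,0.02,-1]
    - [0,0,0,-0.03,-0.073,0.02,-1]
    - [0,0,0,0,0,0,-1]
    - [0,0,0,0,0,0,-1]

```text
clock: 3.22
eef_pos: [0.5801, -0.2099, 0.1333]
ee_rot: [0.105, -3.139, -0.002]
force: [-0.6, -0.7, 0.8]
opening: 0.088
finger_force: 0.0
```

```bash
python3 m.py .5823 -.2116 .12 .066 .5823 -.2116 .006 .066
```

```text
t 3.23 turn units [ 0.01 -0.01  0.01] shift after turn [-0.0027 -0.0025  0.0177] shift before [-0.0027 -0.0025  0.0177] rows>= 1.0
t 3.23 turn units [ 0.01 -0.01  0.01] shift after turn [-0.0027 -0.0025  0.1697] shift before [-0.0029 -0.0026  0.1697] rows>= 3.0
```

Request:
arm_command:
  series:
    - [0,0,0,-0.003,-0.0025,0.04,-1]
    - [0,0,0,0,0,0.04,-1]
    - [0,0,0,0,0,0.04,-1]
    - [0,0,0,0,0,0.03,-1]
    - [0,0,0,0,0,0.019,-1]
    - [0,0,0,0,0,0,-1]
    - [0,0,0,0,0,0,1]
    - [0,0,0,0,0,0,1]
    - [0,0,0,0,0,0,1]
    - [0,0,0,0,0,0,1]
    - [0,0,0,0,0,0,1]
    - [0,0,0,0,0,0,1]
  force: 20

```text
clock: 4.72
eef_pos: [0.5828, -0.2119, 0.0069]
ee_rot: [0.105, -3.14, -0.0]
force: [-0.6, -0.7, 0.4]
opening: 0.0317
finger_force: 20.0
```

Request:
arm_command:
  series:
    - [0,0,0,0.01,0,0,1]
    - [0,0,0,0.02,0,0,1]
    - [0,0,0,0.025,0,0,1]
    - [0,0,0,0.025,0,0,1]
    - [0,0,0,0.025,0,0,1]
    - [0,0,0,0.025,0,0,1]
    - [0,0,0,0.02,0,0,1]
    - [0,0,0,0.01,0,0,1]
    - [0,0,0,0,0,0,1]
    - [0,0,0,0,0,0,-1]
    - [0,0,0,0,0,0,-1]
    - [0,0,0,0,0,0,-1]

```text
clock: 6.22
eef_pos: [0.4634, -0.2199, 0.0069]
ee_rot: [-0.106, 3.14, -0.0]
force: [0.4, -0.1, 0.6]
opening: 0.0593
finger_force: 0.0
```

Request:
arm_command:
  series:
    - [0,0,0,0,0,-0.03,-1]
    - [0,0,0,0,0,-0.06,-1]
    - [0,0,0,0,0,-0.06,-1]
    - [0,0,0,0,0,0,-1]

```text
clock: 6.72
eef_pos: [0.4656, -0.2217, 0.1233]
ee_rot: [-0.106, 3.134, -0.008]
force: [0.7, 0.3, -0.5]
opening: 0.088
finger_force: 0.0
```

```bash
python3 m.py .5806 -.3205 .12 .015
```

```text
t 6.72 turn units [-0.05  0.06  0.53] shift after turn [-0.1513 -0.134   0.0044] shift before [-0.144  -0.1418  0.0059] rows>= 3.0
```

Request:
arm_command:
  series:
    - [0,0,0.5,0,0,0,-1]
    - [0,0,0,-0.05,-0.045,0,-1]
    - [0,0,0,-0.05,-0.045,0,-1]
    - [0,0,0,-0.051,-0.044,0,-1]
    - [0,0,0,0,0,0,-1]
    - [0,0,0,0,0,0,-1]

```text
clock: 7.48
eef_pos: [0.577, -0.3174, 0.1175]
ee_rot: [0.027, -3.139, -0.004]
force: [-0.2, 0.7, -0.2]
opening: 0.0884
finger_force: 0.0
```

```bash
python3 m.py .5806 -.3205 .006 .015
```

```text
t 7.47 turn units [ 0.02 -0.03  0.02] shift after turn [-0.0048 -0.0042  0.1486] shift before [-0.0052 -0.0045  0.1486] rows>= 2.0
```

Request:
arm_command:
  series:
    - [0,0,0,-0.005,-0.004,0.03,-1]
    - [0,0,0,0,0,0.035,-1]
    - [0,0,0,0,0,0.035,-1]
    - [0,0,0,0,0,0.03,-1]
    - [0,0,0,0,0,0.018,-1]
    - [0,0,0,0,0,0,-1]
    - [0,0,0,0,0,0,1]
    - [0,0,0,0,0,0,1]
    - [0,0,0,0,0,0,1]
    - [0,0,0,0,0,0,1]
    - [0,0,0,0,0,0,1]
    - [0,0,0,0,0,0,1]

```text
clock: 8.98
eef_pos: [0.5819, -0.3214, 0.0085]
ee_rot: [0.027, -3.141, -0.0]
force: [-0.3, -0.3, 1.0]
opening: 0.0317
finger_force: 20.0
```

Request:
arm_command:
  series:
    - [0,0,0,0.013,0,0,1]
    - [0,0,0,0.025,0,0,1]
    - [0,0,0,0.035,0,0,1]
    - [0,0,0,0.035,0,0,1]
    - [0,0,0,0.035,0,0,1]
    - [0,0,0,0.035,0,0,1]
    - [0,0,0,0.025,0,0,1]
    - [0,0,0,0.01,0,0,1]
    - [0,0,0,0,0,0,1]
    - [0,0,0,0,0,0,-1]
    - [0,0,0,0,0,0,-1]
    - [0,0,0,0,0,0,-1]

```text
clock: 10.48
eef_pos: [0.4226, -0.3242, 0.0084]
ee_rot: [-0.028, 3.141, -0.0]
force: [0.1, 0.2, 0.6]
opening: 0.0597
finger_force: 0.0
```

Request:
arm_command:
  series:
    - [0,0,0,0,0,-0.03,-1]
    - [0,0,0,0,0,-0.06,-1]
    - [0,0,0,0.02,-0.04,-0.06,-1]
    - [0,0,0,0.07,0,-0.03,-1]
    - [0,0,0,0,0,0,-1]

```text
clock: 11.1
eef_pos: [0.354, -0.3566, 0.1454]
ee_rot: [-0.023, 3.14, -0.005]
force: [0.5, -1.2, -0.5]
opening: 0.0881
finger_force: 0.0
```

Run:
```python
from h import *
ims={n:read_camera(n) for n in K}
out=[]
for nm,L,q0 in(("short",.13,[.441,-.221,.066]),("long",.18,[.399,-.324,.015])):
    rois={}
    for n in K:
        u=proj(n,place([q0[0],q0[1],.018,q0[2]],np.r_[box(0,L,.018)])); a=u.min(0)-6;b=u.max(0)+6
        rois[n]=tuple(int(v) for v in(*a,*b)); 
    print(nm,fitpin(L,q0,rois,ims))
for nm,L,c,yw,sy in(("sk",.13,[.5287,.2722],.105,.035),("lk",.18,[.5541,.0506],.176,-.035)):
    e=place([c[0],c[1],.024,yw],np.array([[-L/2,sy,0]]))[0]
    rois={}
    for n in K:
        u=proj(n,place([*e,yw],box(0,L,.018))); a=u.min(0)-6;b=u.max(0)+6
        rois[n]=tuple(int(v) for v in(*a,*b))
    v,r=fitpin(L,[e[0],e[1],yw],rois,ims); print(nm,"exp",e,"fit",v,r)
cv2.imwrite("pics/after.png",cv2.resize(ims["top"][80:340,180:500],None,fx=2.3,fy=2.3,interpolation=cv2.INTER_CUBIC)[:,:,::-1])
```

```text
short (array([ 0.44171423, -0.22145312,  0.02244896,  0.06872501]), np.float64(157.42302265085704))
long (array([ 0.40045001, -0.32455554,  0.02221919,  0.0191528 ]), np.float64(215.2816299924384))
sk exp [0.46038973 0.30019477 0.024     ] fit [0.46015493 0.30152555 0.0284758  0.12242639] 258.45911199168677
lk exp [4.71618573e-01 3.82332233e-04 2.40000000e-02] fit [ 0.47255906 -0.00203167  0.02771582  0.19160746] 224.10686748453008
```

View pics/after.png

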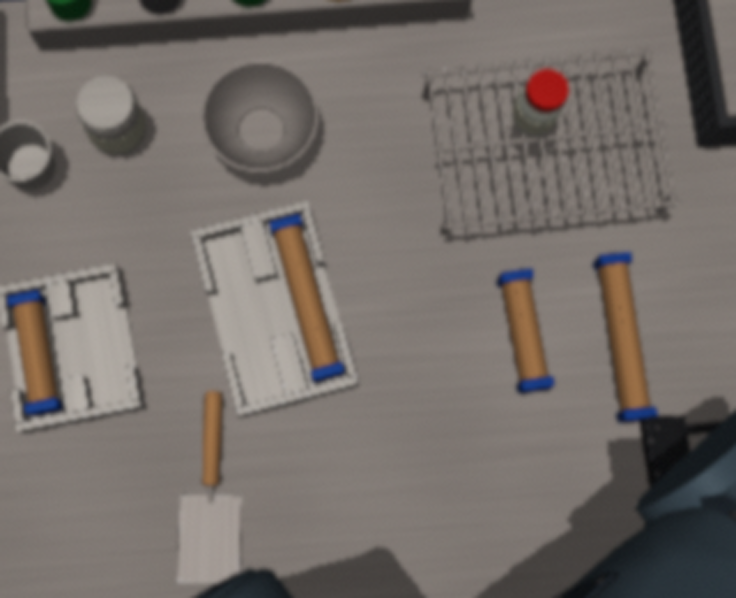

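The top view shows both pins lying free in front of the rack: the short one around crop (527,330), the long one around (626,335). The jar and the kept pins haven't moved. Now I'll take the short pin by its middle.

```bash
python3 m.py .5065 -.2170 .1 .067
```

```text
t 11.2 turn units [-0.01  0.01 -0.51] shift after turn [-0.2134  0.1708  0.0581] shift before [-0.2044  0.1814  0.0582] rows>= 4.0
```

Request:
arm_command:
  series:
    - [0,0,-0.5,0,0,0,-1]
    - [0,0,0,-0.053,0.043,0.01,-1]
    - [0,0,0,-0.053,0.043,0.01,-1]
    - [0,0,0,-0.053,0.043,0.01,-1]
    - [0,0,0,-0.053,0.043,0.01,-1]
    - [0,0,0,0,0,0,-1]
    - [0,0,0,0,0,0,-1]

```text
clock: 12.08
eef_pos: [0.5052, -0.2152, 0.1124]
ee_rot: [0.108, -3.138, -0.001]
force: [0.2, 0.0, -0.1]
opening: 0.0881
finger_force: 0.0
```

```bash
python3 m.py .5065 -.2170 .006 .067
```

```text
t 12.07 turn units [ 0.01 -0.02  0.02] shift after turn [-0.0016 -0.0025  0.1418] shift before [-0.0018 -0.0026  0.1418] rows>= 2.0
```

Request:
arm_command:
  series:
    - [0,0,0,-0.002,-0.0025,0.03,-1]
    - [0,0,0,0,0,0.035,-1]
    - [0,0,0,0,0,0.035,-1]
    - [0,0,0,0,0,0.025,-1]
    - [0,0,0,0,0,0.016,-1]
    - [0,0,0,0,0,0,-1]
    - [0,0,0,0,0,0,1]
    - [0,0,0,0,0,0,1]
    - [0,0,0,0,0,0,1]
    - [0,0,0,0,0,0,1]
    - [0,0,0,0,0,0,1]
    - [0,0,0,0,0,0,1]
  force: 25

```text
clock: 13.58
eef_pos: [0.5068, -0.2177, 0.0077]
ee_rot: [0.106, -3.14, -0.0]
force: [0.4, 0.4, -0.2]
opening: 0.0314
finger_force: 25.0
```

Request:
arm_command:
  series:
    - [0,0,0,0,0,-0.02,1]
    - [0,0,0,0,0,-0.04,1]
    - [0,0,0,0,0,-0.04,1]
    - [0,0,0,0,0,-0.04,1]
    - [0,0,0,0,0,-0.02,1]
    - [0,0,0,0,0,0,1]

```text
clock: 14.32
eef_pos: [0.5075, -0.2182, 0.129]
ee_rot: [-0.106, 3.138, -0.003]
force: [-0.8, -0.6, -0.7]
opening: 0.0313
finger_force: 25.0
```

```bash
python3 m.py .5325 .2374 .12 .11
```

```text
t 14.32 turn units [-0.02  0.02 -0.43] shift after turn [-0.0998  0.6001  0.012 ] shift before [-0.0741  0.6039  0.0112] rows>= 8.0
```

Request:
arm_command:
  series:
    - [0,0,-0.42,0,0,0,1]
    - [0,0,0,-0.005,0.03,0,1]
    - [0,0,0,-0.01,0.06,0,1]
    - [0,0,0,-0.012,0.07,0,1]
    - [0,0,0,-0.012,0.07,0,1]
    - [0,0,0,-0.012,0.07,0,1]
    - [0,0,0,-0.012,0.07,0,1]
    - [0,0,0,-0.012,0.07,0,1]
    - [0,0,0,-0.01,0.07,0,1]
    - [0,0,0,-0.01,0.06,0,1]
    - [0,0,0,-0.005,0.03,0,1]
    - [0,0,0,0,0,0,1]

```text
clock: 15.82
eef_pos: [0.5305, 0.2401, 0.1265]
ee_rot: [0.176, -3.134, 0.0]
force: [-0.1, 0.7, -1.1]
opening: 0.0315
finger_force: 25.0
```

```bash
python3 m.py .5325 .2374 .013 .11
```

```text
t 15.82 turn units [ 0.   -0.02  0.02] shift after turn [-0.0023 -0.0038  0.1513] shift before [-0.0026 -0.0038  0.1513] rows>= 2.0
```

Request:
arm_command:
  series:
    - [0,0,0,-0.0025,-0.004,0.03,1]
    - [0,0,0,0,0,0.04,1]
    - [0,0,0,0,0,0.03,1]
    - [0,0,0,0,0,0,1]
    - [0,0,0,0,0,0,1]

```text
clock: 16.45
eef_pos: [0.5347, 0.2347, 0.0533]
ee_rot: [-0.17, 3.137, -0.0]
force: [-0.1, 0.8, 0.1]
opening: 0.0313
finger_force: 25.0
```

```bash
python3 m.py .5325 .2374 .013 .11
python3 - <<'E'
from h import *
ims=[cv2.resize(read_camera(n)[b:d,a:c],None,fx=4.4,fy=4.4,interpolation=cv2.INTER_CUBIC)[:,:,::-1] for n,a,b,c,d in(("top",165,180,255,275),("scene",390,150,480,245))]
cv2.imwrite("pics/hov.png",np.hstack(ims))
E
```

```text
t 16.45 turn units [-0.    0.   -0.01] shift after turn [0.0025 0.0039 0.0537] shift before [0.0026 0.0039 0.0537] rows>= 1.0
```

View pics/hov.png

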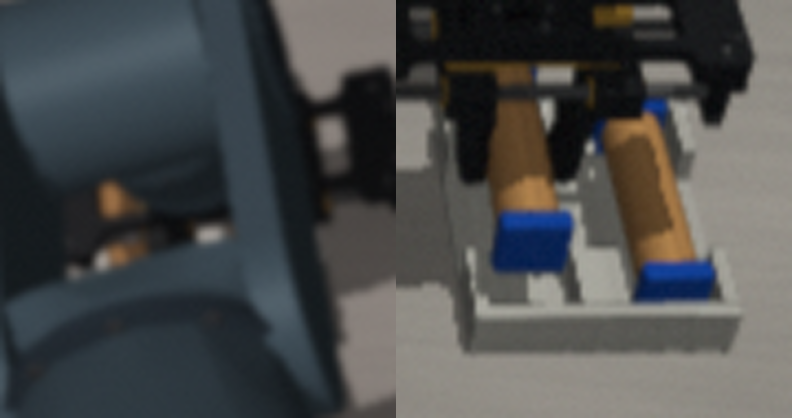

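The hover view (right half) shows the short pin's far cap around (533,242), above the free place and well lined up beside the kept pin. After the 2–3 mm correction I'll lower it.

Request:
arm_command:
  series:
    - [0,0,0,0.0026,0.0039,0.015,1]
    - [0,0,0,0,0,0.015,1]
    - [0,0,0,0,0,0,1]
    - [0,0,0,0,0,0,1]

```text
clock: 17.05
eef_pos: [0.5322, 0.2377, 0.03]
ee_rot: [0.172, -3.137, 0.0]
force: [-0.1, 0.7, -1.0]
opening: 0.0313
finger_force: 25.0
```

```bash
python3 m.py .5325 .2374 .013 .11
```

```text
t 17.05 turn units [-0.   -0.   -0.01] shift after turn [-0.0003 -0.0004  0.0227] shift before [-0.0003 -0.0004  0.0227] rows>= 1.0
```

Request:
arm_command:
  series:
    - [0,0,0,0,0,0.008,1]
    - [0,0,0,0,0,0.008,1]
    - [0,0,0,0,0,0.004,1]
    - [0,0,0,0,0,0.001,1]
    - [0,0,0,0,0,0,1]

```text
clock: 17.68
eef_pos: [0.5323, 0.2377, 0.0145]
ee_rot: [0.171, -3.137, -0.0]
force: [-0.8, -0.3, -1.0]
opening: 0.0311
finger_force: 25.0
```

Request:
arm_command:
  series:
    - [0,0,0,0,0,0,-0.13]
    - [0,0,0,0,0,0,-0.13]
    - [0,0,0,0,0,0,-0.13]
    - [0,0,0,0,0,0,-0.13]

```text
clock: 18.18
eef_pos: [0.5323, 0.2377, 0.0145]
ee_rot: [-0.171, 3.137, 0.0]
force: [-0.3, 0.5, 0.0]
opening: 0.05
finger_force: 0.0
```

Request:
arm_command:
  series:
    - [0,0,0,0,0,-0.015,-0.13]
    - [0,0,0,0,0,-0.03,-0.13]
    - [0,0,0,0,0,-0.05,-0.13]
    - [0,0,0,0,0,-0.07,-0.13]
    - [0,0,0,0,0,0,-0.13]

```text
clock: 18.8
eef_pos: [0.5358, 0.2385, 0.1441]
ee_rot: [-0.171, 3.127, 0.003]
force: [0.1, 0.4, -0.3]
opening: 0.0498
finger_force: 0.0
```

```bash
python3 m.py .4905 -.3228 .12 .017
```

```text
t 18.8 turn units [0.02 0.1  0.92] shift after turn [ 0.0731 -0.7473  0.0321] shift before [ 0.142  -0.7374  0.0299] rows>= 10.0
```

Request:
arm_command:
  series:
    - [0,0,0.93,0,0,0,-0.5]
    - [0,0,0,0.0073,-0.074,0.003,-1]
    - [0,0,0,0.0073,-0.074,0.003,-1]
    - [0,0,0,0.0073,-0.074,0.003,-1]
    - [0,0,0,0.0073,-0.074,0.003,-1]
    - [0,0,0,0.0073,-0.074,0.003,-1]
    - [0,0,0,0.0073,-0.074,0.003,-1]
    - [0,0,0,0.0073,-0.074,0.003,-1]
    - [0,0,0,0.0073,-0.074,0.003,-1]
    - [0,0,0,0.0073,-0.074,0.003,-1]
    - [0,0,0,0.0073,-0.074,0.003,-1]
    - [0,0,0,0,0,0,-1]

```text
clock: 20.3
eef_pos: [0.4854, -0.3217, 0.1151]
ee_rot: [0.018, -3.141, 0.001]
force: [0.2, -0.2, 0.5]
opening: 0.0881
finger_force: 0.0
```

Request:
arm_command:
  series:
    - [0,0,0,0,0,0,-1]
    - [0,0,0,0,0,0,-1]
    - [0,0,0,0,0,0,-1]

```text
clock: 20.68
eef_pos: [0.4868, -0.3169, 0.1158]
ee_rot: [0.028, -3.141, -0.0]
force: [-0.3, -0.5, 1.1]
opening: 0.0882
finger_force: 0.0
```

```bash
python3 m.py .4905 -.3228 .006 .017
python3 - <<'E'
from h import *
ims={n:read_camera(n) for n in K}
e=place([.5325,.2374,.024,.11],np.array([[-.065,0,0]]))[0]; r={}
for n in K:
    u=proj(n,place([*e,.11],box(0,.13,.018))); r[n]=tuple(int(v) for v in(*(u.min(0)-5),*(u.max(0)+5)))
print(e,fitpin(.13,[e[0],e[1],.11],r,ims))
cv2.imwrite("pics/s_done.png",np.hstack([cv2.resize(ims[n][b:d,a:c],None,fx=4.4,fy=4.4,interpolation=cv2.INTER_CUBIC)[:,:,::-1] for n,a,b,c,d in(("top",165,180,255,275),("scene",390,150,480,245))]))
E
```

```text
t 20.68 turn units [ 0.   -0.    0.01] shift after turn [-0.0048 -0.008   0.1463] shift before [-0.0048 -0.008   0.1463] rows>= 2.0
[0.46789285 0.23026441 0.024     ] (array([0.4674611 , 0.23023883, 0.02822175, 0.10836919]), np.float64(214.94617794468058))
```

View pics/s_done.png

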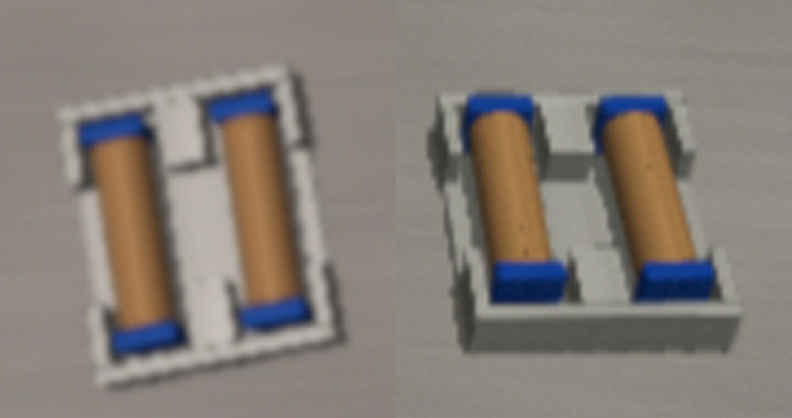

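Both views show the short pin lying flat in its place (caps at (243,105) and (275,313) in the left half), at the same fitted height as the kept pin. Now the long pin.

Request:
arm_command:
  series:
    - [0,0,0,-0.005,-0.008,0.03,-1]
    - [0,0,0,0,0,0.035,-1]
    - [0,0,0,0,0,0.035,-1]
    - [0,0,0,0,0,0.028,-1]
    - [0,0,0,0,0,0.017,-1]
    - [0,0,0,0,0,0,-1]
    - [0,0,0,0,0,0,1]
    - [0,0,0,0,0,0,1]
    - [0,0,0,0,0,0,1]
    - [0,0,0,0,0,0,1]
    - [0,0,0,0,0,0,1]
    - [0,0,0,0,0,0,1]
  force: 25

```text
clock: 22.28
eef_pos: [0.4903, -0.324, 0.007]
ee_rot: [0.025, -3.141, -0.0]
force: [0.4, 0.2, 1.2]
opening: 0.0314
finger_force: 25.0
```

Request:
arm_command:
  series:
    - [0,0,0,0,0,-0.02,1]
    - [0,0,0,0,0,-0.04,1]
    - [0,0,0,0,0,-0.04,1]
    - [0,0,0,0,0,-0.04,1]
    - [0,0,0,0,0,-0.02,1]
    - [0,0,0,0,0,0,1]
    - [0,0,0,0,0,0,1]

```text
clock: 23.15
eef_pos: [0.4897, -0.3235, 0.1258]
ee_rot: [0.025, -3.14, -0.002]
force: [-0.3, 0.3, -1.5]
opening: 0.0311
finger_force: 25.0
```

```bash
python3 m.py .548 .0851 .12 .18
```

```text
t 23.15 turn units [ 0.02 -0.01 -1.64] shift after turn [-0.174   0.5221  0.0077] shift before [-0.0865  0.5435  0.0084] rows>= 7.0
```

Request:
arm_command:
  series:
    - [0,0,-0.82,0,0,0,1]
    - [0,0,-0.82,0,0,0,1]
    - [0,0,0,-0.01,0.03,0,1]
    - [0,0,0,-0.022,0.066,0,1]
    - [0,0,0,-0.022,0.066,0,1]
    - [0,0,0,-0.022,0.066,0,1]
    - [0,0,0,-0.022,0.066,0,1]
    - [0,0,0,-0.022,0.066,0,1]
    - [0,0,0,-0.022,0.066,0,1]
    - [0,0,0,-0.022,0.066,0,1]
    - [0,0,0,-0.01,0.03,0,1]
    - [0,0,0,0,0,0,1]

```text
clock: 24.65
eef_pos: [0.5472, 0.0872, 0.126]
ee_rot: [0.286, -3.127, -0.001]
force: [-0.7, -0.1, -1.8]
opening: 0.0314
finger_force: 25.0
```

Request:
arm_command:
  series:
    - [0,0,0,0,0,0.02,1]
    - [0,0,0,0,0,0.035,1]
    - [0,0,0,0,0,0.03,1]
    - [0,0,0,0,0,0,1]
    - [0,0,0,0,0,0,1]
    - [0,0,0,0,0,0,1]

```text
clock: 25.4
eef_pos: [0.5494, 0.0841, 0.0642]
ee_rot: [-0.281, 3.127, -0.0]
force: [-0.3, -0.7, -1.1]
opening: 0.0314
finger_force: 25.0
```

```bash
python3 m.py .548 .0851 .013 .18
python3 - <<'E'
from h import *
ims={n:read_camera(n) for n in K}
cv2.imwrite("pics/l_hov.png",cv2.resize(ims["scene"][150:250,285:385],None,fx=5,fy=5,interpolation=cv2.INTER_CUBIC)[:,:,::-1])
E
```

```text
t 25.4 turn units [-0.    0.02 -0.  ] shift after turn [0.0016 0.0016 0.0683] shift before [0.0017 0.0017 0.0683] rows>= 1.0
```

Request:
arm_command:
  series:
    - [0,0,0,0.0017,0.0017,0.018,1]
    - [0,0,0,0,0,0.018,1]
    - [0,0,0,0,0,0.01,1]
    - [0,0,0,0,0,0,1]
    - [0,0,0,0,0,0,1]

```text
clock: 26.12
eef_pos: [0.5473, 0.0855, 0.0288]
ee_rot: [-0.283, 3.129, -0.0]
force: [-0.0, 0.3, -1.1]
opening: 0.0314
finger_force: 25.0
```

```bash
python3 m.py .548 .0851 .0138 .18
```

```text
t 26.12 turn units [-0.  0.  0.] shift after turn [-0.0008 -0.0006  0.02  ] shift before [-0.0008 -0.0006  0.02  ] rows>= 1.0
```

Request:
arm_command:
  series:
    - [0,0,0,-0.0005,-0.0005,0.008,1]
    - [0,0,0,0,0,0.007,1]
    - [0,0,0,0,0,0.004,1]
    - [0,0,0,0,0,0.001,1]
    - [0,0,0,0,0,0,1]
    - [0,0,0,0,0,0,1]

```text
clock: 26.88
eef_pos: [0.5477, 0.0852, 0.0138]
ee_rot: [-0.283, 3.129, -0.0]
force: [0.0, 0.1, -0.7]
opening: 0.0312
finger_force: 25.0
```

Request:
arm_command:
  series:
    - [0,0,0,0,0,0,-0.13]
    - [0,0,0,0,0,0,-0.13]
    - [0,0,0,0,0,0,-0.13]
    - [0,0,0,0,0,0,-0.13]
    - [0,0,0,0,0,-0.015,-0.13]
    - [0,0,0,0,0,-0.03,-0.13]
    - [0,0,0,0,0,-0.05,-0.13]
    - [0,0,0,0,0,-0.07,-0.13]
    - [0,0,0,0,-0.05,-0.05,-0.13]
    - [0,0,0,0,-0.08,0,-0.13]
    - [0,0,0,0,-0.08,0,-0.13]
    - [0,0,0,0,-0.08,0,-0.13]

```text
clock: 28.38
eef_pos: [0.5868, -0.1306, 0.1763]
ee_rot: [-0.283, 3.127, -0.001]
force: [0.7, -0.4, 0.3]
opening: 0.0497
finger_force: 0.0
```

Request:
arm_command:
  series:
    - [0,0,0,0,-0.07,0,-0.13]
    - [0,0,0,0,-0.04,0,-0.13]
    - [0,0,0,0,0,0,-0.13]
    - [0,0,0,0,0,0,-0.13]

```text
clock: 28.88
eef_pos: [0.6011, -0.2091, 0.1752]
ee_rot: [0.283, -3.129, -0.001]
force: [0.2, 0.6, -0.2]
opening: 0.0498
finger_force: 0.0
```

Run:
```python
from h import *
ims={n:read_camera(n) for n in K}
e=place([.548,.0851,.024,.18],np.array([[-.09,0,0]]))[0]; r={}
for n in K:
    u=proj(n,place([*e,.18],box(0,.18,.018))); r[n]=tuple(int(v) for v in(*(u.min(0)-5),*(u.max(0)+5)))
print(e,fitpin(.18,[e[0],e[1],.18],r,ims))
cv2.imwrite("pics/done.png",np.hstack([cv2.resize(ims[n][b:d,a:c],None,fx=f,fy=f,interpolation=cv2.INTER_CUBIC)[:,:,::-1] for n,a,b,c,d,f in(("top",160,95,350,285,2.1),("scene",290,120,480,310,2.1))]))
```

```text
[0.45945407 0.06898734 0.024     ] (array([0.45930264, 0.06963721, 0.02858396, 0.17408401]), np.float64(407.5943363715008))
```

View pics/done.png

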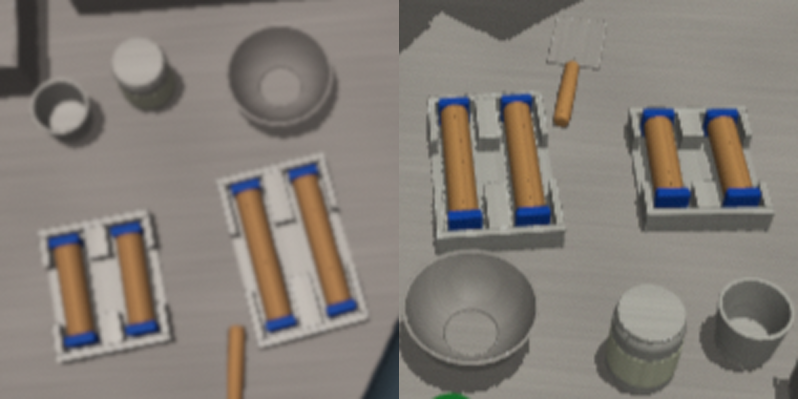

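Both views show all four pins flat in their places: the new short pin around (133,278) and the new long pin around (263,255) in the left half. The cup, tin, bowl and spatula haven't moved, and the arm is clear.

```bash
python3 -c "
from station import *
print(finish_job())"
```

```text
the job is handed in; nothing more can be done
None
```

I drew both pins fully clear of the rack and let go, then laid each flat in its free row place beside the kept pin; I handed the job in at about 29 s, with nothing else seen to be disturbed.

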